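# Hold the sprung rod out at its set mark

## Robot

A 6-joint arm with a two-finger parallel gripper is mounted at the origin on the work surface. World frame = base frame: x ahead of the robot, y to its left, z up, the work surface at z = 0. Lengths are in mm, angles in rad, forces in N, time in s.
With the tool pointing down it reaches from about 425 to 950 mm from the base axis. Payload 14.7 kg.
Tool frame: the origin (TCP) lies on the centre line of the jaws, within the pads' length; the fingertips stand manip.tip_reach ahead of it and the grasp point (between the pads) lies 3 mm ahead of it (manip.tip_reach is the distance from the TCP to the fingertips, in mm); z points along the fingers, y is the line along which they close (so a half turn about z gives the same grasp; the last joint's range is limited). The gripper opens to 85 mm and grips with 20 to 120 N. Pads are 22 mm wide; open, the fingers measure 114 mm over their backs; the gripper's body (76 mm by 85 mm) begins 54 mm behind the grasp point. The pads swing forward as they close: fully open they stand 13 mm farther back than shut.
Start: joints at [1.288, 0.48, 1.596, -0, 1.065, -0.047], TCP at [151.829, 632.013, 253.297] pointing down, gripper open.
Joint ranges: [-2.75, 2.75], [-0.82, 2.05], [0.23, 2.67], [-1.56, 4.7], [0.09, 2.69], [-2.92, 2.92]. Speed limits (rad/s): [1.89, 1.89, 2.39, 3.01, 3.01, 3.01].

## Interface

Orientations are given as a 3x3 rotation matrix whose columns are the frame's x, y, z axes.
In Python, from plant import manip gives the robot as it stands.
- The arm moves only by the tool servo_tool, never from a script. Its argument "rows" is a list of rows, each an object of numbers: "x", "y", "z": the shift along the tool's x, y, z in mm; "rx", "ry", "rz": the turn, a rotation vector about the tool's x, y, z in degrees. In form: [{"x": .., "y": .., "z": .., "rx": .., "ry": .., "rz": ..}, ...]. A call has 1 to 5 rows; each row shifts and turns the commanded pose from where the row before left it, along the tool's axes as they then stand; what a row does not reach is not made up. A row lasts 1/12 s, in which the tool goes at most 41.7 mm and 7.16 degrees, less where a joint would pass 70% of its speed; a pose out of reach is approached as far as the arm can. A call with a gripper value outside its range is refused whole. "claw" is the finger opening in mm, from 0 to 85.4, set as the call begins (left out, the last holds). The fingers move at their own pace and stop on an object; "newtons" is the grip in N (left out, the last holds). Time passes only in rows, so rows that do not move let the fingers close. It gives the time, the measured TCP pose, the force, the opening and the grip force at its end, in the units of the state.
- manip.observe(): the state, without advancing time (a new reading comes with each control period).
- manip.snapshot(name): name is "side" or "top" or "wrist"; returns (picture, depth): 480x640x3 uint8, red, green, blue; 480x640 float32, mm along the optical axis (not along the pixel's ray), 0 where there is no reading.
- manip.camera_model(name): a dict with "mtx" (3x3 intrinsics, pixels), "R" (3x3) and "t" (3): a world point X has camera coordinates R X + t. Camera axes: x right, y down, z forward; pixel columns grow to the right and rows downward; lengths in mm; the calibration is good to about 2 mm. A picture is of the moment at which its call begins: read the wrist's pose just before it. camera_model takes no time and is no camera call; for the wrist camera it gives the pose at the moment of the call.
- manip.job_done(): hands the job in; it is judged then, once.
Trained networks look in the newest picture that a camera, given by its name, has taken for a name from the list of things; names that differ only in an ending like _2 or _b are one class to them, and where a whole thing is asked for, a point or a joint stands for the part that bears it (a point fixed in the world has none). Each returns a list of dicts, best first, with "conf" (0 to 1); they miss things now and then, are a little off and sometimes report something else, mostly with a low value. They report only what shows in the picture. A call takes as long as a camera call.
- manip.boxes_of(camera, thing): "rect" ([centre column, centre row, width, height] in pixels, round what is visible of it).
- manip.regions_of(camera, thing): "pixels" (480x640 bool, what is visible of it) and "rect" ([centre column, centre row, width, height] in pixels, round what is visible of it).
The state is a dict: "clock": time; "joints": joint angles; "joint_velocities": joint speeds; "tau": joint torques, N m; "eef_pos": TCP position; "tcp_rot": TCP orientation; "force": force on the tool from outside, world axes, zero at the start; "moment": the same for the moment, N m; "width": finger opening in mm; "grip_force": force on a finger pad.
Only numpy, scipy, OpenCV 4.12 (cv2) and the standard library are available. Lean on these libraries where they do the work, as an engineer would, in place of code of your own. Each camera call takes 0.05 s, during which the arm holds its last target. There are 200 camera calls.

## Task

On the granite checking stand, take the sprung telescoping rod by its crossbar grip and, while it is still down in its tube, turn it until its pointer faces the nose of the cursor on the scale column. Then pull the rod up against its spring, without stretching it well past the mark, until the pointer is level with the cursor nose, tip to tip, and finish there still holding it steady in the gripper so the load can be read. Leave the cursor as it is set and everything else where it lies.

Things in the scene. Friction and masses are not known exactly. Their poses are not given: they have to be found in the camera images.
- rod: Upright sprung telescoping rod. Origin: centre of its crossbar grip, on the rod's axis, 168 mm above the table at rest; z up, y along grip and pointer (pointer to +y). Grip: black bar 12 mm thick (x), 56 long (y), 26 high (z). Below it a 13 mm round steel rod. Slides up at most 100 mm. Spring and weight pull down 6 N at rest, plus 1.1 N per 10 mm; let go, it returns; no catch.
- pointer_tip (a point): Tip of the rod's flat steel pointer (10 mm wide, 5 mm thick), at mid thickness: 80 mm from the rod's axis, 50 mm below the grip's centre. 118 mm above the table at rest.
- mark_tip (a point): Tip of the cursor's nose, mid thickness; nose 10 mm wide and high, level, pointing at the rod's axis, tip 85 mm from it (5 mm gap left when the pointer faces it). Cursor: dark steel clamp with brass thumb screw, held by friction on the scale column. The nose is 35 to 75 mm above the resting pointer. The point's -y points at the rod's axis, z up.
- swivel (a joint): Turn of the rod about its vertical axis, rad, positive counter-clockwise from above; 0 = pointer faces the cursor nose exactly; limits -1.7 and 1.7. Starts at -0.5 to -1.35 (clockwise of facing). Turns against slight friction (0.04 N m) and stays where left.
- stand: Fixed granite base, 180 mm (x) by 300 mm (y) by 30 mm high; origin under its centre. The rod's axis stands at (0, -70) mm in its frame, in a tube of 36 mm diameter with its top 95 mm above the table (collar to 105 mm). Flat scale column, 30 by 8 mm, top 225 mm above the table, at (0, 80) mm.
- ring_gauge: Bystander: steel ring, 44 mm outside, 16 mm high, on the base. Origin at the centre of its underside.
- vee_block: Bystander: small slotted steel block, 36 by 36 mm, 28 mm high, on the base. Origin at the centre of its underside.
- plug_gauge: Bystander: lying steel plug, 16 mm thick, 75 mm long, on the base. Origin on its underside.
- tray: Bystander: grey plastic tray 150 by 210 mm, 35 mm high, to the robot's left. Origin at the centre of its underside.
- shaft_a: Bystander: steel sample shaft on a flat foot, 100 mm long, in the tray. Origin at the centre of its underside.
- shaft_b: Bystander: a second such shaft in the tray.
- caliper: Bystander: caliper 150 mm long lying flat on the table to the robot's right. Origin on its underside.
- loupe: Bystander: black round loupe, 42 mm across and high, on the table to the robot's right. Origin at the centre of its underside.

How it is judged (in metres and radians):
On the way, in this order (a step that is already met when the one before it is completed fails the run):
1. the pointer faces the cursor nose (tips within 13 mm seen from above) while the rod is still down (raised less than 15 mm) (horizontal distance between pointer_tip and mark_tip below 0.013 m and height (world z) of pointer_tip below 0.133 m), for 0.2 s.
2. the rod is held out with its pointer level with the cursor nose and facing it (horizontal distance between pointer_tip and mark_tip below 0.013 m and z of pointer_tip in the frame of mark_tip between -0.005 and 0.005 m and contact force between the fingers and rod above 3 N), for 0.3 s.
At the end, for the whole second after the job is handed in: The pointer tip is within 13 mm of the cursor nose's tip seen from above and within 5 mm of its height, the rod is still, and the fingers hold it there against the spring (all of step 2 and linear speed of rod below 0.01 m/s); the arm keeps its last pose, push and grip.
It fails at once if the rod is pulled more than 15 mm above the mark (z of pointer_tip in the frame of mark_tip above 0.015 m).
It fails at once if the cursor is shifted by more than 5 mm (distance of mark_tip from where it was at the start of the episode above 0.005 m).
It fails at once if another loose thing is moved by more than 25 mm (distance of any of ring_gauge, vee_block, plug_gauge, tray, shaft_a, shaft_b, caliper, loupe from where it was at the start of the episode above 0.025 m).
It also fails if it takes over 38 s, if anything falls off the work surface, if the arm or the gripper's body presses on something with over 40 N, if the wrist force passes 120 N, or if a joint passes its speed limit or range.

## Working session

There is one attempt and no reset: what is moved stays moved. The work goes in short steps, Python scripts to look and compute and a tool call to move; the robot and the scene stay as the last step left them, time stands still between calls to the robot, and variables do not carry over. Pictures are saved under pics/ and viewed, at most 10 in all, crops included, and the job is handed in when it is done.

Besides the shell and the picture viewer there is one more tool, called after "Call:" by a JSON object that holds its "op" and its "data", one argument or row to a line. servo_tool: Moves the arm, as the interface text tells. Its arguments: {"type":"object","properties":{"rows":{"type":"array","items":{"type":"object","properties":{"x":{"type":"number"},"y":{"type":"number"},"z":{"type":"number"},"rx":{"type":"number"},"ry":{"type":"number"},"rz":{"type":"number"}}}},"claw":{"type":"number"},"newtons":{"type":"number"}},"required":["rows"]}

```bash
mkdir -p pics; cat > h.py <<'E'
import numpy as np, cv2
from plant import manip
def look(cam,fn=None):
    im,d=manip.snapshot(cam); c=manip.camera_model(cam)
    if fn: cv2.imwrite('pics/'+fn,im[:,:,::-1])
    v,u=np.mgrid[0:480,0:640]
    p=np.stack([u,v,np.ones_like(u)],-1)@np.linalg.inv(c['mtx']).T*d[...,None]
    W=(p-c['t'])@c['R']; W[d==0]=np.nan
    return im,d,c,W
def proj(c,X):
    q=c['mtx']@(c['R']@np.asarray(X,float)+c['t']); return q[:2]/q[2]
E
python3 - <<'E'
from h import *
print(manip.observe(), manip.tip_reach)
for cam in ('side','top'):
    im,d,c,W=look(cam,cam+'0.png'); print(cam,c['R'].round(2).tolist(),(-c['R'].T@c['t']).round())
    for th in ('rod','pointer_tip','mark_tip','stand'):
        for r in manip.regions_of(cam,th)[:2]:
            m=r['pixels']; print(th,round(r['conf'],2),np.round(r['rect']),np.nanmedian(W[m],0).round(),np.nanpercentile(W[m],[2,98],axis=0).round().tolist())
E
```

```text
{'clock': 0.0, 'joints': array([ 1.28842938e+00,  4.80834726e-01,  1.59689622e+00,  6.06699395e-06,
        1.06512373e+00, -4.66415263e-02]), 'joint_velocities': array([ 0.00171783, -0.00033454,  0.00023471,  0.00081017,  0.00099262,
        0.00196753]), 'tau': array([-6.42736733e-03, -9.50638175e+01, -4.30199718e+01, -2.11815577e-04,
        1.19376514e-02, -2.97368342e-05]), 'eef_pos': array([151.69645064, 631.63027617, 252.66218335]), 'tcp_rot': array([[-9.72344477e-01,  2.33551047e-01, -3.56733685e-04],
       [ 2.33551310e-01,  9.72343725e-01, -1.21056336e-03],
       [ 6.41394203e-05, -1.26040022e-03, -9.99999204e-01]]), 'force': array([ 0.01226443, -0.26616661,  1.07764843]), 'moment': array([-0.06449794, -0.01394499,  0.03121528]), 'grip_force': 0.0, 'width': 85.05006141817502} 22.0
side [[0.73, -0.69, 0.01], [-0.46, -0.5, -0.73], [0.51, 0.53, -0.68]] [-263. -818. 1201.]
rod 0.64 [343. 258.  10.  25.] [ 541. -100.  160.] [[523.0, -119.0, -1.0], [677.0, 22.0, 184.0]]
pointer_tip 0.5 [343. 259.   4.  27.] [ 539. -101.  171.] [[523.0, -119.0, 116.0], [581.0, -54.0, 184.0]]
mar
[... 252 characters left out ...]
2.0, 29.0], [615.0, 15.0, 50.0]]
top [[-0.02, -1.0, -0.02], [-0.99, 0.02, -0.17], [0.17, 0.02, -0.99]] [ 387.   40. 1193.]
rod 0.61 [355. 284.  14.  14.] [480. -20.  47.] [[461.0, -39.0, 29.0], [498.0, -3.0, 62.0]]
rod 0.53 [381. 248.  38.  26.] [552. -85. 142.] [[525.0, -115.0, 29.0], [597.0, -41.0, 184.0]]
pointer_tip 0.72 [382. 247.  43.  32.] [550. -87. 129.] [[525.0, -131.0, 31.0], [593.0, -42.0, 184.0]]
mark_tip 0.56 [334. 257.  37.  21.] [535.  48. 177.] [[513.0, -4.0, 31.0], [565.0, 74.0, 212.0]]
stand 0.71 [354. 284.  10.  16.] [480. -20.  47.] [[463.0, -36.0, 39.0], [498.0, -3.0, 62.0]]
stand 0.67 [356. 261. 121.  75.] [532. -25.  31.] [[452.0, -170.0, 25.0], [627.0, 118.0, 183.0]]
```

```bash
python3 - <<'E'
from h import *
im,d,c,W=look('top'); im2,d2,c2,W2=look('side')
a=cv2.resize(im[200:320,290:450,::-1],None,fx=4.5,fy=4.5,interpolation=cv2.INTER_CUBIC)
b=cv2.resize(im2[190:340,250:410,::-1],None,fx=4.5,fy=4.5,interpolation=cv2.INTER_CUBIC)
cv2.imwrite('pics/top1.png',cv2.resize(a,(800,600))); cv2.imwrite('pics/side1.png',cv2.resize(b,(640,600)))
for n,w in(('top',W),('side',W2)):
    P=w[np.isfinite(w).all(-1)]
    P=P[(P[:,0]>430)&(P[:,0]<660)&(P[:,1]>-200)&(P[:,1]<140)]
    def mar(q,t): 
        r=cv2.minAreaRect(q[:,:2].astype(np.float32)); print(n,t,len(q),np.round(q.mean(0)),[np.round(x,1) for x in r])
    mar(P[(abs(P[:,2]-30)<5)],'base')
    mar(P[(P[:,2]>172)&(P[:,2]<195)&(P[:,1]<-40)],'grip')
    mar(P[(P[:,2]>108)&(P[:,2]<128)&(P[:,1]<0)],'pointer')
    mar(P[(P[:,2]>210)],'coltop')
    q=P[(P[:,2]>145)&(P[:,2]<200)&(P[:,1]>-35)];mar(q,'cursor'); print(np.percentile(q[:,2],[2,98]),q[q[:,1].argsort()[:8]].round())
E
```

```text
top base 6136 [534. -22.  30.] [array([540.1, -25.5]), array([180.2, 300.1]), np.float64(3.2)]
top grip 147 [543. -95. 181.] [array([543.9, -95.1]), array([55.6, 12.6]), np.float64(45.7)]
top pointer 145 [568. -67. 121.] [array([566.9, -68.7]), array([89.4, 13.6]), np.float64(41.8)]
top coltop 56 [536.  54. 225.] [array([535.6,  54.5]), array([30. ,  7.7]), np.float64(3.3)]
top cursor 283 [534.  41. 178.] [array([536. ,  33.4]), array([45.3, 84.4]), np.float64(2.8)]
[162.75887432 185.82238718] [[538.  -9. 171.]
 [539.  -9. 174.]
 [540.  -6. 173.]
 [535.  -6. 174.]
 [541.  -6. 178.]
 [536.  -6. 179.]
 [537.  -4. 172.]
 [544.  -4. 176.]]
side base 2821 [528. -42.  29.] [array([540.3, -27.9]), array([184.7, 303.6]), np.float64(3.3)]
side grip 67 [ 541. -101.  180.] [array([543.6, -98.7]), array([55.3, 11.4]), np.float64(44.8)]
side pointer 50 [549. -91. 120.] [array([561.7, -70.4]), array([87.6, 20.2]), np.float64(55.9)]
side coltop 53 [535.  51. 220.] [array([536.5,  51.6]), array([32.7, 12. ]), np.float64(7.5)]
side cursor 240 [533.  39. 176.] [array([541. ,  35.4]), array([47.2, 83.6]), np.float64(21.3)]
[156.77811712 197.81520478] [[538. -11. 172.]
 [536.  -9. 168.]
 [533.  -8. 174.]
 [541.  -8. 165.]
 [537.  -8. 171.]
 [541.  -8. 172.]
 [534.  -7. 168.]
 [538.  -6. 177.]]
```

View pics/top1.png

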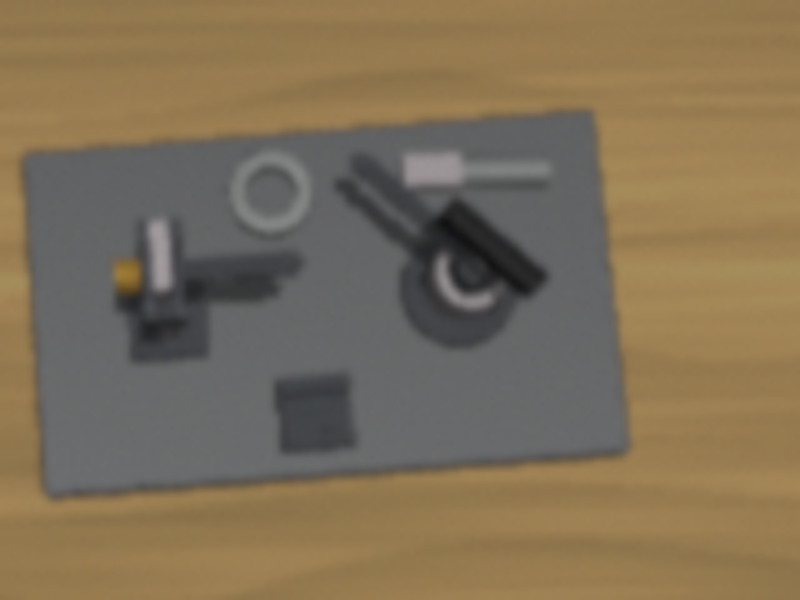

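View pics/side1.png

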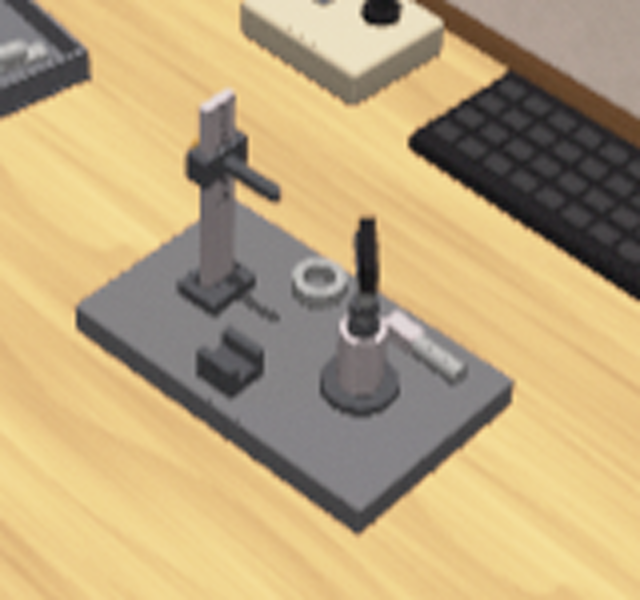

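The top view shows the grip lying diagonally at about (490,250), with its pointer going up-left. The cursor nose ends at about (300,262). The side view shows the nose at about (275,190). The rod axis is at about (544,-95.5), facing direction is 93.2° and the pointer is at about 45.5°, so the turn needed is about +48°. I'll swing over now.

Call:
{"op": "servo_tool", "data": {
  "rows": [
    {"x": -38, "y": -4, "z": -8, "rz": 3.6},
    {"x": -38, "y": -4, "z": -8, "rz": 3.6},
    {"x": -38, "y": -4, "z": -8, "rz": 3.6},
    {"x": -38, "y": -4, "z": -8, "rz": 3.6},
    {"x": -38, "y": -4, "z": -8, "rz": 3.6}
  ],
  "claw": 60,
  "newtons": 60
}}

```text
validation failed for argument at $.ro...
```

Call:
{"op": "servo_tool", "data": {
  "rows": [
    {"x": -38, "y": -4, "rz": 5},
    {"x": -38, "y": -4, "rz": 5},
    {"x": -38, "y": -4, "rz": 5},
    {"x": -38, "y": -4, "rz": 3.6},
    {"x": -38, "y": -4, "rz": 3.6}
  ]
}}

```text
validation failed for argument at $.ro...
```

Call:
{"op": "servo_tool", "data": {
  "rows": [
    {"x": -38.0, "y": -4.0, "z": -8.0, "rx": 0.0, "ry": 0.0, "rz": 3.6},
    {"x": -38.0, "y": -4.0, "z": -8.0, "rx": 0.0, "ry": 0.0, "rz": 3.6},
    {"x": -38.0, "y": -4.0, "z": -8.0, "rx": 0.0, "ry": 0.0, "rz": 3.6},
    {"x": -38.0, "y": -4.0, "z": -8.0, "rx": 0.0, "ry": 0.0, "rz": 3.6},
    {"x": -38.0, "y": -4.0, "z": -8.0, "rx": 0.0, "ry": 0.0, "rz": 3.6}
  ],
  "claw": 60,
  "newtons": 60
}}

```text
clock: 1.02
eef_pos: [323.3, 545.7, 293.7]
tcp_rot: [[-0.851, 0.525, 0.0], [0.525, 0.851, 0.0], [-0.0, 0.0, -1.0]]
force: [0.2, 0.0, 0.0]
width: 60.0
grip_force: 0.0
```

All six keys are needed in each row.

Call:
{"op": "servo_tool", "data": {
  "rows": [
    {"x": -38, "y": -4, "z": 0, "rx": 0, "ry": 0, "rz": 3.6},
    {"x": -38, "y": -4, "z": 0, "rx": 0, "ry": 0, "rz": 3.6},
    {"x": -38, "y": -4, "z": 0, "rx": 0, "ry": 0, "rz": 3.6},
    {"x": -38, "y": -4, "z": 0, "rx": 0, "ry": 0, "rz": 3.6},
    {"x": -38, "y": -4, "z": 0, "rx": 0, "ry": 0, "rz": 3.6}
  ]
}}

```text
clock: 1.43
eef_pos: [458.3, 411.2, 293.4]
tcp_rot: [[-0.647, 0.763, 0.0], [0.763, 0.647, 0.0], [0.0, 0.0, -1.0]]
force: [0.1, 0.5, -1.0]
width: 60.1
grip_force: 0.0
```

Call:
{"op": "servo_tool", "data": {
  "rows": [
    {"x": -38, "y": -4, "z": 0, "rx": 0, "ry": 0, "rz": 3.8},
    {"x": -38, "y": -4, "z": 0, "rx": 0, "ry": 0, "rz": 3.8},
    {"x": -38, "y": -4, "z": 0, "rx": 0, "ry": 0, "rz": 3.8},
    {"x": -38, "y": -4, "z": 0, "rx": 0, "ry": 0, "rz": 3.8},
    {"x": -38, "y": -4, "z": 0, "rx": 0, "ry": 0, "rz": 3.8}
  ]
}}

```text
clock: 1.85
eef_pos: [543.9, 241.2, 293.3]
tcp_rot: [[-0.363, 0.932, 0.0], [0.932, 0.363, 0.0], [-0.0, 0.0, -1.0]]
force: [1.8, 0.1, -1.0]
width: 59.7
grip_force: 0.0
```

Call:
{"op": "servo_tool", "data": {
  "rows": [
    {"x": -38, "y": -4, "z": 0, "rx": 0, "ry": 0, "rz": 4},
    {"x": -38, "y": -4, "z": 0, "rx": 0, "ry": 0, "rz": 4},
    {"x": -38, "y": -4, "z": 0, "rx": 0, "ry": 0, "rz": 4},
    {"x": -38, "y": -4, "z": 0, "rx": 0, "ry": 0, "rz": 4},
    {"x": -38, "y": -4, "z": 0, "rx": 0, "ry": 0, "rz": 4}
  ]
}}

```text
clock: 2.27
eef_pos: [568.0, 52.5, 293.4]
tcp_rot: [[-0.023, 1.0, 0.001], [1.0, 0.023, 0.0], [-0.0, 0.001, -1.0]]
force: [1.6, 0.2, -0.2]
width: 60.1
grip_force: 0.0
```

Call:
{"op": "servo_tool", "data": {
  "rows": [
    {"x": -37, "y": -7, "z": 0, "rx": 0, "ry": 0, "rz": 0},
    {"x": -37, "y": -7, "z": 0, "rx": 0, "ry": 0, "rz": 0},
    {"x": -37, "y": -7, "z": 0, "rx": 0, "ry": 0, "rz": 0},
    {"x": -37, "y": -7, "z": 0, "rx": 0, "ry": 0, "rz": 3},
    {"x": 0, "y": 0, "z": 0, "rx": 0, "ry": 0, "rz": 7}
  ]
}}

```text
clock: 2.68
eef_pos: [542.7, -99.8, 293.5]
tcp_rot: [[0.151, 0.989, 0.0], [0.989, -0.151, -0.002], [-0.002, 0.0, -1.0]]
force: [-0.2, 0.0, 0.1]
width: 59.9
grip_force: 0.0
```

Call:
{"op": "servo_tool", "data": {
  "rows": [
    {"x": 0, "y": 0, "z": 4, "rx": 0, "ry": 0, "rz": 7},
    {"x": 0, "y": 0, "z": 4, "rx": 0, "ry": 0, "rz": 7},
    {"x": 0, "y": 0, "z": 4, "rx": 0, "ry": 0, "rz": 7},
    {"x": 0, "y": 0, "z": 4, "rx": 0, "ry": 0, "rz": 7},
    {"x": 0, "y": 0, "z": 4, "rx": 0, "ry": 0, "rz": 7}
  ]
}}

```text
clock: 3.1
eef_pos: [543.6, -94.4, 273.2]
tcp_rot: [[0.693, 0.721, 0.0], [0.721, -0.693, -0.0], [0.0, 0.0, -1.0]]
force: [-0.6, -0.6, 0.3]
width: 60.1
grip_force: 0.0
```

```bash
python3 - <<'E'
from h import *
o=manip.observe(); print(o['clock'],o['eef_pos'].round(1),np.degrees(np.arctan2(*o['tcp_rot'][1::-1,1])))
im,d,c,W=look('wrist','w1.png')
P=W[np.isfinite(W).all(-1)]
P=P[(P[:,0]>430)&(P[:,0]<660)&(P[:,1]>-200)&(P[:,1]<140)]
def mar(q,t):
    if len(q)<5: print(t,len(q)); return
    r=cv2.minAreaRect(q[:,:2].astype(np.float32)); print(t,len(q),np.round(q.mean(0),1),[np.round(x,1) for x in r])
R=np.hypot(P[:,0]-544,P[:,1]+95.5)
mar(P[(P[:,2]>174)&(P[:,2]<190)&(R<40)],'grip')
mar(P[(P[:,2]>115)&(P[:,2]<126)&(R>22)&(R<95)],'pointer')
q=P[(P[:,2]>150)&(P[:,2]<200)&(P[:,1]>-20)&(P[:,1]<25)&(abs(P[:,0]-538)<25)];mar(q,'nose')
if len(q): print(np.percentile(q[:,2],[5,25,50,75,95]))
E
```

```text
3.1 [543.6 -94.4 273.2] -43.86773750051477
grip 1894 [545.8 -93.4 179.6] [array([544.8, -94.5]), array([55.8, 12. ]), np.float64(46.4)]
pointer 1218 [579.2 -58.3 119.3] [array([579.1, -58.2]), array([58.6,  9.6]), np.float64(45.8)]
nose 1451 [540.6   8.5 172.7] [array([539.8,   7.7]), array([10.7, 34.9]), np.float64(2.5)]
[166.24857327 172.76082484 173.51885737 174.01127614 174.73808039]
```

View pics/w1.png

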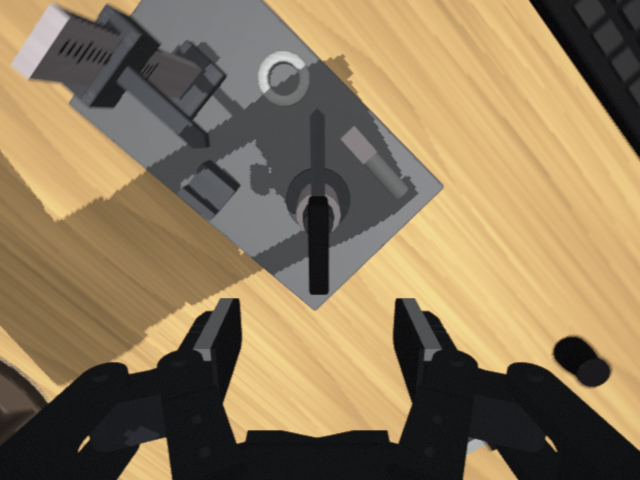

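The picture shows the grip lined up midway between the jaws, with its top at about (318,245). The nose is at upper left, with its tip near (205,142), and nothing lies in the way. Descend and close.

Call:
{"op": "servo_tool", "data": {
  "rows": [
    {"x": 0, "y": 1, "z": 28, "rx": 0, "ry": 0, "rz": 0},
    {"x": 0, "y": 0, "z": 28, "rx": 0, "ry": 0, "rz": 0},
    {"x": 0, "y": 0, "z": 24, "rx": 0, "ry": 0, "rz": 0},
    {"x": 0, "y": 0, "z": 14, "rx": 0, "ry": 0, "rz": 0},
    {"x": 0, "y": 0, "z": 8, "rx": 0, "ry": 0, "rz": 0}
  ],
  "claw": 40
}}

```text
clock: 3.57
eef_pos: [543.5, -94.8, 169.6]
tcp_rot: [[0.686, 0.727, -0.002], [0.727, -0.686, 0.001], [-0.001, -0.002, -1.0]]
force: [-0.4, 0.6, -0.1]
width: 40.2
grip_force: 0.0
```

Call:
{"op": "servo_tool", "data": {
  "rows": [
    {"x": 0, "y": 0, "z": 0, "rx": 0, "ry": 0, "rz": 0},
    {"x": 0, "y": 0, "z": 0, "rx": 0, "ry": 0, "rz": 0},
    {"x": 0, "y": 0, "z": 0, "rx": 0, "ry": 0, "rz": 0},
    {"x": 0, "y": 0, "z": 0, "rx": 0, "ry": 0, "rz": 0},
    {"x": 0, "y": 0, "z": 0, "rx": 0, "ry": 0, "rz": 0}
  ],
  "claw": 5,
  "newtons": 60
}}

```text
clock: 3.98
eef_pos: [544.6, -94.9, 172.1]
tcp_rot: [[0.688, 0.725, 0.001], [0.725, -0.688, -0.0], [0.001, 0.001, -1.0]]
force: [-2.6, 3.4, 2.6]
width: 11.1
grip_force: 59.9
```

Call:
{"op": "servo_tool", "data": {
  "rows": [
    {"x": 0, "y": 0, "z": 0, "rx": 0, "ry": 0, "rz": 0},
    {"x": 0, "y": 0, "z": 0, "rx": 0, "ry": 0, "rz": 0},
    {"x": 0, "y": 0, "z": 0, "rx": 0, "ry": 0, "rz": 0},
    {"x": 0, "y": 0, "z": 0, "rx": 0, "ry": 0, "rz": 0},
    {"x": 0, "y": 0, "z": 0, "rx": 0, "ry": 0, "rz": 0}
  ]
}}

```text
clock: 4.4
eef_pos: [544.6, -94.9, 172.1]
tcp_rot: [[0.688, 0.725, 0.001], [0.725, -0.688, -0.0], [0.001, 0.001, -1.0]]
force: [-2.6, 3.7, 8.2]
width: 11.3
grip_force: 60.6
```

Call:
{"op": "servo_tool", "data": {
  "rows": [
    {"x": 0, "y": 0, "z": 0, "rx": 0, "ry": 0, "rz": -4.7},
    {"x": 0, "y": 0, "z": 0, "rx": 0, "ry": 0, "rz": -4.7},
    {"x": 0, "y": 0, "z": 0, "rx": 0, "ry": 0, "rz": -4.7},
    {"x": 0, "y": 0, "z": 0, "rx": 0, "ry": 0, "rz": -4.7},
    {"x": 0, "y": 0, "z": 0, "rx": 0, "ry": 0, "rz": -4.7}
  ]
}}

```text
clock: 4.82
eef_pos: [544.9, -95.0, 172.1]
tcp_rot: [[0.338, 0.941, 0.001], [0.941, -0.338, -0.0], [0.0, 0.001, -1.0]]
force: [-2.7, 2.0, 6.6]
width: 11.4
grip_force: 60.4
```

Call:
{"op": "servo_tool", "data": {
  "rows": [
    {"x": 0, "y": 0, "z": 0, "rx": 0, "ry": 0, "rz": -4.7},
    {"x": 0, "y": 0, "z": 0, "rx": 0, "ry": 0, "rz": -4.7},
    {"x": 0, "y": 0, "z": 0, "rx": 0, "ry": 0, "rz": -4.7},
    {"x": 0, "y": 0, "z": 0, "rx": 0, "ry": 0, "rz": -4.7},
    {"x": 0, "y": 0, "z": 0, "rx": 0, "ry": 0, "rz": -4.7}
  ]
}}

```text
clock: 5.23
eef_pos: [545.1, -95.0, 172.1]
tcp_rot: [[-0.065, 0.998, 0.002], [0.998, 0.065, -0.0], [-0.0, 0.002, -1.0]]
force: [-0.8, 2.5, 4.1]
width: 10.8
grip_force: 60.2
```

Call:
{"op": "servo_tool", "data": {
  "rows": [
    {"x": 0, "y": 0, "z": 0, "rx": 0, "ry": 0, "rz": 0},
    {"x": 0, "y": 0, "z": 0, "rx": 0, "ry": 0, "rz": 0},
    {"x": 0, "y": 0, "z": 0, "rx": 0, "ry": 0, "rz": 0}
  ]
}}

```text
clock: 5.48
eef_pos: [545.1, -95.0, 172.1]
tcp_rot: [[-0.059, 0.998, 0.002], [0.998, 0.059, -0.0], [-0.0, 0.002, -1.0]]
force: [-0.0, 2.9, 6.2]
width: 11.1
grip_force: 60.4
```

```bash
cat > m.py <<'E'
from h import *
import sys
def run(fn):
    o=manip.observe(); print(o['clock'],o['eef_pos'].round(1),o['force'].round(1),o['grip_force'],np.degrees(np.arctan2(*o['tcp_rot'][1::-1,1])))
    for cam in ('wrist','top'):
        im,d,c,W=look(cam,cam+fn)
        P=W[np.isfinite(W).all(-1)]
        for t,lo,hi,a,b in (('pointer',112,180,-68,-5),('nose',162,180,-8,25)):
            q=P[(P[:,2]>lo)&(P[:,2]<hi)&(P[:,1]>a)&(P[:,1]<b)&(abs(P[:,0]-540)<22)]
            if len(q)<5: print(cam,t,len(q)); continue
            r=cv2.minAreaRect(q[:,:2].astype(np.float32)); print(cam,t,len(q),np.round(q.mean(0),1),[np.round(x,1) for x in r],'y',np.percentile(q[:,1],[2,98]).round(1),'z',np.percentile(q[:,2],[10,50,75,90]).round(1))
run(sys.argv[1])
E
python3 m.py 2.png
```

```text
5.4833 [545.1 -95.  172.1] [-0.   2.9  6.2] 60.374829322099686 3.396182626617122
wrist pointer 3981 [541.8 -43.3 136.7] [array([541.9, -36.5]), array([11.4, 63.5]), np.float64(2.6)] y [-67.6  -5.5] z [119.4 120.5 166.2 174.8]
wrist nose 2576 [539.3   1.4 174.3] [array([539.4,   0.9]), array([10. , 17.9]), np.float64(4.1)] y [-7.3  9.3] z [173.5 174.4 174.9 175.3]
top pointer 46 [539.6 -25.9 127.3] [array([539.5, -22.9]), array([ 9.9, 33.7]), np.float64(1.5)] y [-37.5  -6.3] z [118.3 120.9 122.4 170.1]
top nose 68 [537.6   8.4 174.5] [array([538. ,   8.3]), array([10.3, 30.1]), np.float64(4.3)] y [-6.4 23.1] z [171.6 174.8 175.8 177.3]
```

View pics/wrist2.png

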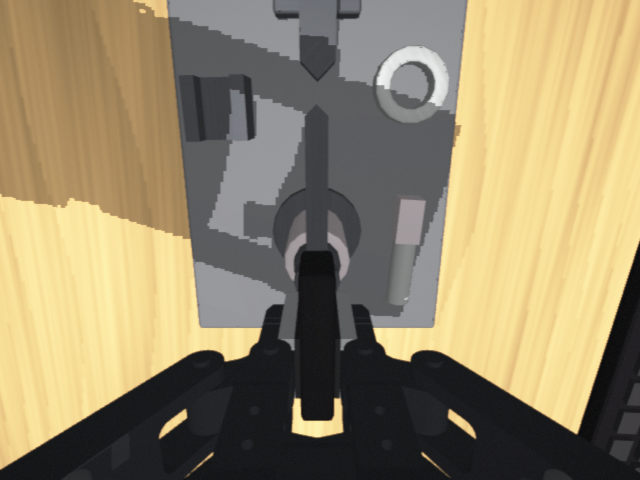

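The picture shows the pointer tip at (317,107) in line with the nose tip at (317,78). The rise needed is about 51.5 mm, so pull 46 mm first, then check.

Call:
{"op": "servo_tool", "data": {
  "rows": [
    {"x": 0, "y": 0, "z": -6, "rx": 0, "ry": 0, "rz": 0},
    {"x": 0, "y": 0, "z": -6, "rx": 0, "ry": 0, "rz": 0},
    {"x": 0, "y": 0, "z": -6, "rx": 0, "ry": 0, "rz": 0},
    {"x": 0, "y": 0, "z": -6, "rx": 0, "ry": 0, "rz": 0},
    {"x": 0, "y": 0, "z": -6, "rx": 0, "ry": 0, "rz": 0}
  ]
}}

```text
clock: 6.0
eef_pos: [544.6, -95.0, 202.0]
tcp_rot: [[-0.061, 0.998, 0.001], [0.998, 0.061, -0.0], [-0.0, 0.001, -1.0]]
force: [4.4, 1.1, -9.4]
width: 11.0
grip_force: 58.3
```

Call:
{"op": "servo_tool", "data": {
  "rows": [
    {"x": 0, "y": 0, "z": -6, "rx": 0, "ry": 0, "rz": 0},
    {"x": 0, "y": 0, "z": -5, "rx": 0, "ry": 0, "rz": 0},
    {"x": 0, "y": 0, "z": -5, "rx": 0, "ry": 0, "rz": 0},
    {"x": 0, "y": 0, "z": 0, "rx": 0, "ry": 0, "rz": 0},
    {"x": 0, "y": 0, "z": 0, "rx": 0, "ry": 0, "rz": 0}
  ]
}}

```text
clock: 6.42
eef_pos: [544.5, -95.0, 217.6]
tcp_rot: [[-0.061, 0.998, 0.001], [0.998, 0.061, -0.0], [-0.0, 0.001, -1.0]]
force: [5.8, 1.1, -9.8]
width: 11.4
grip_force: 58.5
```

```bash
python3 m.py 3.png
```

```text
6.4167 [544.5 -95.  217.6] [ 5.8  1.1 -9.8] 58.51163238286972 3.481837386980417
wrist pointer 2856 [541.5 -39.  165.8] [array([541.3, -36.6]), array([10. , 63.3]), np.float64(3.1)] y [-66.8  -5.9] z [164.4 165.3 165.8 166.3]
wrist nose 2176 [539.1   7.2 174.2] [array([539.1,   6.5]), array([ 9.8, 29.1]), np.float64(2.9)] y [-7.  20.4] z [173.3 174.2 174.7 175.1]
top pointer 50 [539.5 -26.4 167.3] [array([540. , -22.5]), array([32.4, 10.3]), np.float64(90.0)] y [-38.6  -6.3] z [163.9 166.7 167.9 170.7]
top nose 68 [537.6   8.7 174.4] [array([537.8,   8.5]), array([ 9.9, 29.8]), np.float64(3.2)] y [-6.3 23.1] z [171.9 174.7 175.8 177.3]
```

View pics/wrist3.png

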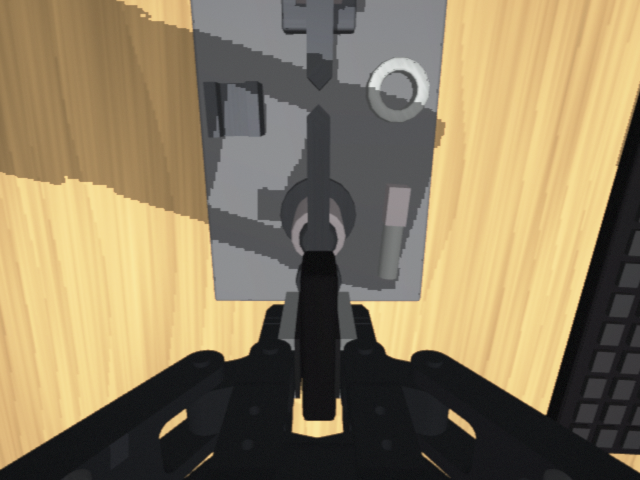

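The pointer has followed without slip. Its tip is at (318,108) against the nose tip at (319,90), and it is about 6 mm low.

Call:
{"op": "servo_tool", "data": {
  "rows": [
    {"x": 0, "y": 0, "z": -3, "rx": 0, "ry": 0, "rz": 0},
    {"x": 0, "y": 0, "z": -3, "rx": 0, "ry": 0, "rz": 0},
    {"x": 0, "y": 0, "z": 0, "rx": 0, "ry": 0, "rz": 0},
    {"x": 0, "y": 0, "z": 0, "rx": 0, "ry": 0, "rz": 0},
    {"x": 0, "y": 0, "z": 0, "rx": 0, "ry": 0, "rz": 0}
  ]
}}

```text
clock: 6.93
eef_pos: [544.4, -95.0, 223.0]
tcp_rot: [[-0.061, 0.998, 0.0], [0.998, 0.061, -0.0], [-0.0, 0.0, -1.0]]
force: [5.3, 0.9, -11.0]
width: 11.2
grip_force: 58.5
```

Call:
{"op": "servo_tool", "data": {
  "rows": [
    {"x": 0, "y": 0, "z": 0, "rx": 0, "ry": 0, "rz": 0},
    {"x": 0, "y": 0, "z": 0, "rx": 0, "ry": 0, "rz": 0},
    {"x": 0, "y": 0, "z": 0, "rx": 0, "ry": 0, "rz": 0},
    {"x": 0, "y": 0, "z": 0, "rx": 0, "ry": 0, "rz": 0},
    {"x": 0, "y": 0, "z": 0, "rx": 0, "ry": 0, "rz": 0}
  ]
}}

```text
clock: 7.35
eef_pos: [544.4, -95.0, 223.0]
tcp_rot: [[-0.061, 0.998, -0.0], [0.998, 0.061, -0.0], [-0.0, -0.0, -1.0]]
force: [5.3, 0.5, -11.2]
width: 11.1
grip_force: 58.5
```

```bash
sed -i 's/162,180,-8,25/162,180,-8,25/;s/-68,-5)/-68,-17)/' m.py; python3 m.py 4.png
```

```text
7.35 [544.4 -95.  223. ] [  5.3   0.5 -11.2] 58.51288698613644 3.486761404316293
wrist pointer 2639 [541.7 -41.8 170.8] [array([541.7, -42.6]), array([10. , 51.3]), np.float64(3.7)] y [-66.9 -18.5] z [170.  170.8 171.2 171.6]
wrist nose 2141 [539.    8.  174.4] [array([539.1,   7.2]), array([10. , 30.4]), np.float64(3.1)] y [-6.9 21.8] z [173.5 174.4 174.9 175.3]
top pointer 46 [539.6 -28.1 171.3] [array([539.6, -28. ]), array([20.4,  9.8]), np.float64(87.9)] y [-38.2 -17.8] z [168.4 171.4 172.8 174. ]
top nose 69 [537.6   8.6 174.7] [array([538.1,   8.4]), array([10.5, 30.1]), np.float64(4.0)] y [-6.3 23. ] z [172.1 175.  176.2 177.5]
```

Call:
{"op": "servo_tool", "data": {
  "rows": [
    {"x": 0, "y": 0, "z": -1, "rx": 0, "ry": 0, "rz": 0},
    {"x": 0, "y": 0, "z": 0, "rx": 0, "ry": 0, "rz": 0},
    {"x": 0, "y": 0, "z": 0, "rx": 0, "ry": 0, "rz": 0},
    {"x": 0, "y": 0, "z": 0, "rx": 0, "ry": 0, "rz": 0},
    {"x": 0, "y": 0, "z": 0, "rx": 0, "ry": 0, "rz": 0}
  ]
}}

```text
clock: 7.87
eef_pos: [544.4, -95.0, 224.0]
tcp_rot: [[-0.061, 0.998, -0.0], [0.998, 0.061, -0.0], [-0.0, -0.0, -1.0]]
force: [4.8, 0.5, -11.1]
width: 11.3
grip_force: 58.6
```

Call:
{"op": "servo_tool", "data": {
  "rows": [
    {"x": 0, "y": 0, "z": 0, "rx": 0, "ry": 0, "rz": 0},
    {"x": 0, "y": 0, "z": 0, "rx": 0, "ry": 0, "rz": 0},
    {"x": 0, "y": 0, "z": 0, "rx": 0, "ry": 0, "rz": 0},
    {"x": 0, "y": 0, "z": 0, "rx": 0, "ry": 0, "rz": 0},
    {"x": 0, "y": 0, "z": 0, "rx": 0, "ry": 0, "rz": 0}
  ]
}}

```text
clock: 8.28
eef_pos: [544.4, -95.0, 223.9]
tcp_rot: [[-0.061, 0.998, -0.0], [0.998, 0.061, -0.0], [-0.0, -0.0, -1.0]]
force: [5.0, 0.7, -10.7]
width: 10.8
grip_force: 58.6
```

```bash
python3 -c "
from plant import manip
print(manip.observe()['eef_pos']); print(manip.job_done())"
```

```text
[544.386773   -95.02211117 223.93433768]
the job is handed in; nothing more can be done
None
```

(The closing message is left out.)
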